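# Stand the loose clay pots up in the seedling tray

## Robot

A 7-joint arm with a two-finger parallel gripper is mounted at the origin on the work surface. World frame = base frame: x ahead of the robot, y to its left, z up, the work surface at z = 0. Lengths are in m, angles in rad, forces in N, time in s.
With the tool pointing down it reaches from about 0.35 to 0.9 m from the base axis. Payload 8.1 kg.
Tool frame: the origin (TCP) lies at the very end of the fingers, on their centre line; the grasp point (between the pads) lies 19 mm behind it; z points along the fingers, y is the line along which they close (so a half turn about z gives the same grasp; the last joint's range is limited). The gripper opens to 92 mm and grips with 3 to 60 N. Pads are 19 mm wide; open, the fingers measure 130 mm over their backs; the gripper's body (75 mm by 190 mm) begins 47 mm behind the grasp point.
Start: joints at [1.116, 0.434, 0.025, 1.573, -0.012, 1.134, -0.075], TCP at [0.215, -0.587, 0.227] pointing down, gripper open.
Joint ranges: [-2.62, 2.62], [-0.44, 2.09], [-1.27, 1.32], [0.08, 2.57], [-1.32, 4.46], [0.12, 2], [-2.74, 2.74]. Speed limits (rad/s): [2.22, 2.22, 3.01, 3.01, 3.14, 3.14, 3.14].

## Interface

Orientations are given as a rotation vector (axis times angle).
In Python, from cell import observe, get_image, sign_off, find_in, trace, place_of gives the robot as it stands. The module is installed in compiled form; this text tells all that it offers.
- The arm moves only by the shell command python3 -m handwheel 'ROWS' [OPENING] [FORCE]. ROWS is JSON, a list of rows, each a list of 6 numbers: the shift along the tool's x, y, z each as a share of 0.02 m, from -1 to 1, then the turn, a rotation vector about the tool's x, y, z each as a share of 4 degrees, from -1 to 1. A call has 1 to 8 rows; each row shifts and turns the commanded pose from where the row before left it, along the tool's axes as they then stand; what a row does not reach is not made up. A row lasts 1/12 s, in which the tool goes at most 41.7 mm and 7.16 degrees, less where a joint would pass 70% of its speed; a pose out of reach is approached as far as the arm can. A call with a number of a shift or a turn outside -1 to 1 is refused whole. A call with a gripper value outside its range is refused whole. OPENING is the opening, from 0 (shut) to 1 (fully open), set as the call begins (- or left out, the last holds). The fingers move at their own pace and stop on an object; FORCE is the grip in N (left out, the last holds). Time passes only in rows, so rows that do not move let the fingers close. It gives the time, the measured TCP pose, the force, the opening and the grip force at its end, in the units of the state.
- observe(): the state, without advancing time (a new reading comes with each control period).
- get_image(name): name is "scene" or "top" or "wrist"; returns a dict with "image" (480x640x3 uint8, red, green, blue), "fx", "fy", "cx", "cy" (pixels), "k1" (the pictures are not rectified: a ray, as slopes to the right and down, at radius r is drawn at 1 + k1 r^2 times it, then the intrinsics apply), "position" and "orientation" of the camera in the world. Camera axes: x right, y down, z forward; pixel columns grow to the right and rows downward; lengths in m; the calibration is good to about 2 mm. A picture is of the moment at which its call begins. There is no depth.
- sign_off(): hands the job in; it is judged then, once.
Trained networks look in the newest picture that a camera, given by its name, has taken for a name from the list of things; names that differ only in an ending like _2 or _b are one class to them, and where a whole thing is asked for, a point or a joint stands for the part that bears it (a point fixed in the world has none). Each returns a list of dicts, best first, with "score" (0 to 1); they miss things now and then, are a little off and sometimes report something else, mostly with a low value. They report only what shows in the picture. A call takes as long as a camera call. They do not tell look-alikes from the thing itself.
- find_in(label, camera): "rect" ([centre column, centre row, width, height] as shares, 0 to 1, of the picture: columns of its width, rows of its height, round what is visible of it).
- trace(label, camera): "region" (480x640 bool, what is visible of it) and "rect" ([centre column, centre row, width, height] as shares, 0 to 1, of the picture: columns of its width, rows of its height, round what is visible of it).
- place_of(label, camera): "point" ([column, row] as shares, 0 to 1, of the picture: columns of its width, rows of its height: a listed point, or the origin of a listed thing).
The state is a dict: "clock": time; "joints": joint angles; "dq": joint speeds; "joint_efforts": joint torques, N m; "position": TCP position; "ee_rot": TCP orientation; "force": force on the tool from outside, world axes, zero at the start; "ft_torque": the same for the moment, N m; "width": opening from 0.0 (shut) to 1.0 (fully open); "gripper_force": force on a finger pad.
Only numpy, scipy, OpenCV 4.12 (cv2) and the standard library are available. Lean on these libraries where they do the work, as an engineer would, in place of code of your own. Each camera call takes 0.05 s, during which the arm holds its last target. There are 200 camera calls.

## Task

Two small empty clay pots lie on their sides on the slatted wooden rack. Stand them in the wooden tray, one in each of its two empty cells, foot flat on the cell floor and mouth up like the planted pot in the middle cell. Clay is brittle, so set them down gently in the tray and do not drop them into it; leave the planted pot, the wooden dibber and the clay saucer where they are.

Things in the scene. Friction and masses are not known exactly. Their poses are not given: they have to be found in the camera images.
- pot_a: empty terracotta pot lying on its side on the rack: 52 mm high, foot 36 mm across, cone widening to 47 mm, rim band 54 mm across from 38 to 52 mm above the foot; wall 4 to 5 mm; 80 g, brittle. Origin: centre of the foot's underside; z runs from foot to mouth. At the start z lies along the rails, mouth raised 15 degrees, pointing to either end
- pot_b: empty terracotta pot lying on its side on the rack: 52 mm high, foot 36 mm across, cone widening to 47 mm, rim band 54 mm across from 38 to 52 mm above the foot; wall 4 to 5 mm; 80 g, brittle. Origin: centre of the foot's underside; z runs from foot to mouth. At the start z lies along the rails, mouth raised 15 degrees, pointing to either end; it points the other way than pot_a
- rack: fixed wooden rack, 200 by 150 mm. Two pairs of rails run along its y, centred at x = -60 and +60 mm; each pair is 42 mm over its outsides with a 22 mm gap, rail tops 45 mm above the bench, and carries one pot; crossbars along x, 33 mm high, lie under the rails at y = -50 and +50 mm. Origin: centre of the underside, z up
- tray: fixed wooden tray 312 by 108 mm, floor 6 mm thick, walls and dividers 6 mm thick and 18 mm high, three cells in a row along its x axis, centred at x = -101.5, 0 and +101.5 mm. The middle cell holds the planted pot, the two end cells are empty. Origin: centre of the underside, z up
- cell_near (a point): centre of the floor of the empty tray cell at the -x (nearer the robot) end of the tray; the cell is about 97 mm by 96 mm inside with walls reaching 12 mm above this floor. Axes as the tray's
- cell_far (a point): centre of the floor of the empty tray cell at the +x (farther from the robot) end of the tray; the cell is about 97 mm by 96 mm inside with walls reaching 12 mm above this floor. Axes as the tray's
- seedling_pot: small terracotta pot of the same outside size, filled with soil and a seedling (65 to 75 mm high with its leaves), standing mouth up in the tray's middle cell; to be left alone. Origin: centre of its underside
- dibber: turned wooden dibber lying on the bench along its x axis, between rack and tray, 138 mm long, 28 mm thick; origin at its pointed end, on its axis. Leave alone
- saucer: clay saucer 110 mm across, 18 mm high, beyond rack and tray. Leave alone
Mind the look-alikes: they are no part of the job. What is shaped like the pot_b but blue is not meant.

How it is judged:
By the outcome, as a careful person would: the job done as asked, in the order asked, and still so for the second after the job is handed in, with the robot touching nothing.
It also fails if it takes over 61 s, if anything falls off the work surface, if the arm or the gripper's body presses on something with over 40 N, if the wrist force passes 120 N, or if a joint passes its speed limit or range.

## Working session

There is one attempt and no reset: what is moved stays moved. The work goes in short steps, Python scripts to look and compute and a shell command to move; the robot and the scene stay as the last step left them, time stands still between calls to the robot, and variables do not carry over. Pictures are saved under pics/ and viewed, at most 10 in all, crops included, and the job is handed in when it is done.

```bash
mkdir -p pics; cat > h.py <<'E'
import numpy as np, cv2
from cell import *
from scipy.spatial.transform import Rotation as R
def rot(o):
    o=np.array(o,float)
    if o.shape==(3,3): return o
    return (R.from_rotvec(o) if o.size==3 else R.from_quat(o)).as_matrix()
def ray(c,u,v):
    K=np.array([[c['fx'],0,c['cx']],[0,c['fy'],c['cy']],[0,0,1]])
    p=cv2.undistortPoints(np.array([[[u,v]]],float),K,np.array([c['k1'],0,0,0,0.]))[0,0]
    d=rot(c['orientation'])@np.array([p[0],p[1],1]); return np.array(c['position']),d
def onz(c,u,v,z):
    o,d=ray(c,u,v); return o+d*(z-o[2])/d[2]
def proj(c,P):
    P=np.atleast_2d(P); q=(P-np.array(c['position']))@rot(c['orientation'])
    s=q[:,:2]/q[:,2:]; s=s*(1+c['k1']*(s**2).sum(1,keepdims=True))
    return s*[c['fx'],c['fy']]+[c['cx'],c['cy']]
E
python3 - <<'E'
from h import *
np.set_printoptions(precision=4,suppress=True)
for n in ['scene','top']:
    c=get_image(n); cv2.imwrite(f'pics/{n}0.png',c['image'][:,:,::-1])
    print(n,{k:c[k] for k in c if k!='image'})
    for l in ['pot_a','rack','tray','cell_near','cell_far','seedling_pot','dibber','saucer']:
        for f in (find_in,place_of):
            try:
                for r in f(l,n)[:5]:
                    v=np.array(r.get('rect',r.get('point')))*( [640,480,640,480] if 'rect' in r else [640,480])
                    print(l,f.__name__,round(r['score'],2),v.round(1))
            except Exception as e: print(l,f.__name__,e)
print(observe())
E
```

```text
scene {'fx': 495.58648771848084, 'fy': 495.58648771848084, 'cx': 326.06052129213356, 'cy': 241.3492794817526, 'k1': -0.0626595173129597, 'position': array([1.2083, 0.5915, 0.7828]), 'orientation': array([-1.0431, -2.3518,  1.1118])}
pot_a call 0.85 [287.7 187.   31.6  29.7]
pot_a call 0.83 [314.1 176.7  18.6  23.9]
pot_a call 0.75 [334.1 192.2  13.9  24.1]
pot_a call 0.74 [350.1 211.2  20.9  29.1]
pot_a call 0.62 [268.9 218.5  24.8  23.3]
pot_a call 0.97 [294.3 192.8]
pot_a call 0.89 [346.9 200.5]
pot_a call 0.87 [259.4 213.8]
pot_a call 0.83 [336.  184.4]
pot_a call 0.66 [313.5 169.1]
rack call 0.74 [281.  223.9  94.1  58. ]
rack call 0.64 [281.4 222.2]
rack call 0.36 [290.2 194.5]
tray call 0.71 [396.2 291.6 138.7  96.9]
tray call 0.9 [396.9 291.3]
tray call 0.36 [362.2 311.4]
cell_near call 0.56 [393.8 292.5 134.2  93.9]
cell_near call 0.86 [428.  267.5]
cell_far call 0.61 [395.6 291.8 136.6  93.4]
cell_far call 0.29 [268.  219.8  27.5  22.1]
cell_far call 0.85 [360.6 309.1]
cell_far call 0.7 [294.7 193.5]
seedling_pot call 0.68 [402.1 282.   29.6  33.2]
seedling_pot call 0.84 [39
[... 1280 characters left out ...]
  66.3]
dibber call 0.47 [237.5 271.3  80.  157.5]
dibber call 0.85 [331.6 302.2]
saucer call 0.59 [317.1 143.9  51.3  50.4]
saucer call 0.57 [315.6 144.7]
saucer call 0.35 [431.5 232. ]
{'clock': 1.7, 'joints': array([ 1.1164,  0.4345,  0.025 ,  1.5732, -0.0116,  1.134 , -0.0751]), 'dq': array([-0.0001,  0.0001, -0.0007,  0.0004, -0.0006,  0.0002, -0.0015]), 'joint_efforts': array([ -0.0003, -66.7663,   0.9841, -31.4803,  -0.0607,   0.0329,
         0.    ]), 'position': array([ 0.2154, -0.5867,  0.2267]), 'ee_rot': array([ 3.0931,  0.5497, -0.    ]), 'force': array([0.2527, 0.3458, 0.7809]), 'ft_torque': array([ 0.0632, -0.0527, -0.023 ]), 'gripper_force': 0.0, 'width': 1.0027461853225998}
```

View pictures.

```bash
python3 - <<'E'
import cv2
a=cv2.imread('pics/scene0.png')[150:370,220:500];b=cv2.imread('pics/top0.png')[100:400,180:500]
cv2.imwrite('pics/s1.png',cv2.resize(a,(763,600),interpolation=cv2.INTER_CUBIC));cv2.imwrite('pics/t1.png',cv2.resize(b,(640,600),interpolation=cv2.INTER_CUBIC))
E
```

```text
(no output)
```

View pics/s1.png

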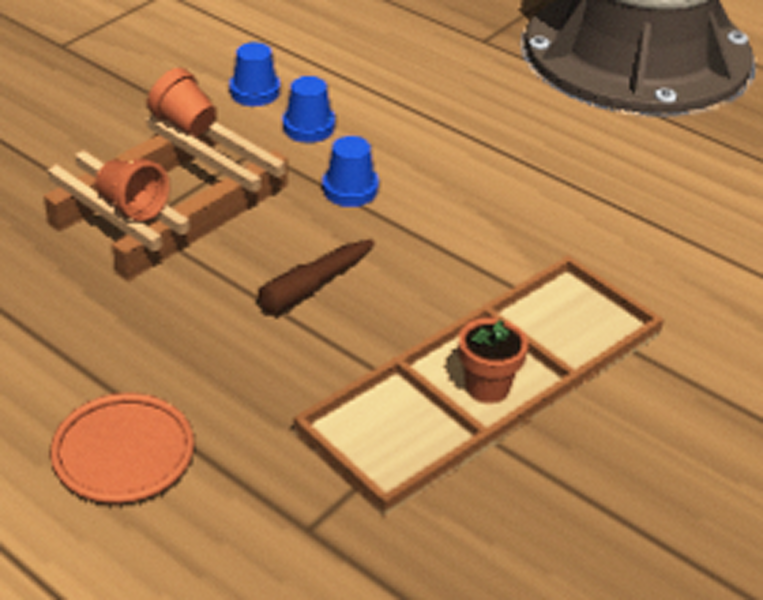

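View pics/t1.png

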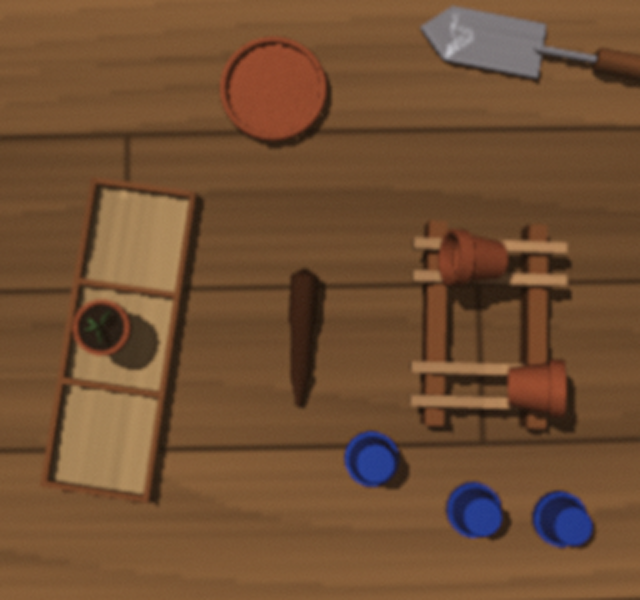

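The two pots that fit are the terracotta ones lying on the rack rails. In the top view they are at about (417,232), mouth to +y, and (449,295), mouth to -y. The three blue pots at (366,329), (417,355) and (460,360) stand upside down on the bench, so they're look-alikes. The tray is at (239,270) with the planted pot in its middle cell. Next I'll fit models to the masks.

```bash
cat > fit.py <<'E'
from h import *
from scipy.optimize import minimize
np.set_printoptions(precision=4,suppress=True)
S=4
def hullmask(pts):
    m=np.zeros((480,640),np.uint8); h=cv2.convexHull((pts*16).round().astype(np.int32)); cv2.fillConvexPoly(m,h,1,shift=4); return m
def circ(h,r):
    t=np.linspace(0,2*np.pi,40); return np.c_[r*np.cos(t),r*np.sin(t),0*t+h]
POT=np.vstack([circ(0,.018),circ(.038,.027),circ(.052,.027)])
def box(lx,ly,z0,z1): return np.array([[x,y,z] for x in(-lx/2,lx/2) for y in(-ly/2,ly/2) for z in (z0,z1)])
TRAY=box(.312,.108,0,.018)
def xf(P,p,tilt=None):
    x,y,yaw,z=p; M=R.from_euler('z',yaw)
    if tilt is not None: M=M*R.from_euler('y',tilt)
    return M.apply(P)+[x,y,z]
def fit(P,obs,p0,z=None,tilt=None):
    # distance between hull contours via smoothed hull moments + area overlap
    def cost(q):
        pp=[q[0],q[1],q[2],q[3] if z is None else z]; c=0
        for cam,m in obs:
            pr=hullmask(proj(cam,xf(P,pp,tilt)))
            a=cv2.GaussianBlur(pr.astype(np.float32),(0,0),1.5); c+=((a-m)**2).sum()/m.sum()
        return c
    p0=np.array(p0,float); n=len(p0)
    sim=np.vstack([p0]+[p0+np.eye(n)[i]*[.012,.012,.12,.01][i] for i in range(n)])
    r=minimize(cost,p0,method='Nelder-Mead',options=dict(initial_simplex=sim,xatol=1e-4,fatol=1e-5,maxiter=400)); return r.x,r.fun
def prep(region,hull=True):
    m=region.astype(np.uint8)
    if hull:
        n,l,s,_=cv2.connectedComponentsWithStats(m); k=1+s[1:,4].argmax(); ys,xs=np.where(l==k); m=hullmask(np.c_[xs,ys].astype(float))
    return cv2.GaussianBlur(m.astype(np.float32),(0,0),1.5)
E
python3 - <<'E'
from fit import *
cams={n:get_image(n) for n in('scene','top')}
exp={'scene':{'far':(269,218),'near':(287,187)},'top':{'far':(417,232),'near':(449,295)}}
tr={}
vis=[]
for n in cams:
    t=trace('pot_a',n)
    for k,(u,v) in exp[n].items():
        b=min(t,key=lambda r:np.hypot(r['rect'][0]*640-u,r['rect'][1]*480-v)); print(n,k,b['score'],np.array(b['rect'])*[640,480,640,480]); tr[n,k]=prep(b['region'])
    t=trace('tray',n); print(n,'tray',[(round(r['score'],2)) for r in t]); tr[n,'tray']=prep(t[0]['region'])
    t=trace('seedling_pot',n)
res={}
for k,yaw,uv in(('far',np.pi/2,(417,232)),('near',-np.pi/2,(449,295))):
    g=onz(cams['top'],*uv,.065)
    d=np.array([np.cos(yaw),np.sin(yaw)])
    for sel in (('scene','top'),('scene',),('top',)):
        # tilt: pot z -> horizontal raised 15deg
        p,f=fit(POT,[(cams[n],tr[n,k]) for n in sel],[*(g[:2]-d*.026),yaw],z=.059,tilt=np.radians(75)); print(k,sel,p,f)
        if len(sel)==2: res[k]=p
for sel in (('scene','top'),('scene',),('top',)):
    g=onz(cams['top'],239,270,.01)
    p,f=fit(TRAY,[(cams[n],tr[n,'tray']) for n in sel],[*g[:2],-.12],z=0); print('tray',sel,p,f)
    if len(sel)==2: res['tray']=p
for l,uv in(('seedling',(232,262)),): print(l,onz(cams['top'],*uv,.03))
print('blue',[onz(cams['top'],*u,.026)[:2] for u in((366,329),(417,355),(460,360))])
np.savez('res.npz',**res)
out=[]
for n,(x,y) in(('scene',(225,160)),('top',(375,200))):
    im=cams[n]['image'][:,:,::-1].copy(); big=cv2.resize(im[y:y+120,x:x+120],(400,400) if 0 else (390,390),interpolation=cv2.INTER_CUBIC)
    for k in('far','near'):
        q=(proj(cams[n],xf(POT,[*res[k],.059],np.radians(75)))-[x,y])*3.25
        for i in range(3): cv2.polylines(big,[q[40*i:40*i+40].astype(np.int32)],True,(0,255,0),1)
    out.append(big)
cv2.imwrite('pics/fit.png',np.hstack(out))
E
```

```text
scene far 0.8 [268.032 220.944  28.672  18.288]
scene near 0.72 [287.744 186.912  24.896  27.792]
scene tray [0.65]
top far 0.86 [417.664 231.456  33.92   30.72 ]
top near 0.63 [450.816 294.864  34.368  31.104]
top tray [0.67]
far ('scene', 'top') [ 0.5994 -0.1914  1.501 ] 0.039482481777668
far ('scene',) [ 0.5993 -0.1894  1.4982] 0.01924254558980465
far ('top',) [ 0.5997 -0.1922  1.545 ] 0.009612246416509151
near ('scene', 'top') [ 0.4774 -0.1951 -1.5959] 0.040364667773246765
near ('scene',) [ 0.476  -0.1931 -1.5186] 0.025257186964154243
near ('top',) [ 0.4768 -0.1956 -1.5636] 0.0073090894147753716
tray ('scene', 'top') [ 0.5318  0.1797 -0.1616] 0.005193549674004316
tray ('scene',) [ 0.5326  0.1801 -0.1632] 0.0020610366482287645
tray ('top',) [ 0.5317  0.1792 -0.1587] 0.0017870867159217596
seedling [0.5437 0.1903 0.03  ]
blue [array([ 0.4097, -0.0697]), array([ 0.3575, -0.168 ]), array([ 0.3456, -0.2522])]
```

View pics/fit.png

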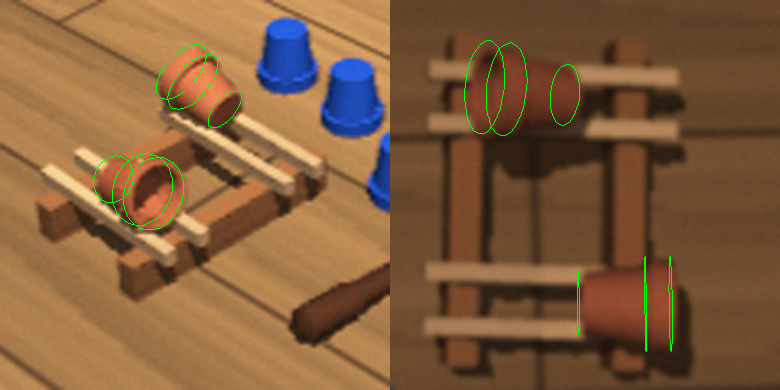

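The overlay shows both pots outlined correctly in both views: near pot, mouth to -y, at about (450,295) in the top view, and far pot, mouth to +y, at about (418,231). Both are terracotta and on the rails. Next I'll turn the tool so it closes along world x.

```bash
cat > go.py <<'E'
# usage: go.py gx gy gz tilt_deg(about tool y, + = tool z toward +y) back_mm ; prints the shift in tool axes (rows of 20mm) and turn (rows of 4deg)
import sys; from h import *
np.set_printoptions(precision=3,suppress=True)
gx,gy,gz,t,b=map(float,sys.argv[1:6]); yaw=float(sys.argv[6]) if len(sys.argv)>6 else 0
B=np.array([[0,1,0],[1,0,0],[0,0,-1.]]).T
Rt=R.from_euler('z',yaw,degrees=True).as_matrix()@B@R.from_euler('y',t,degrees=True).as_matrix()
T=np.array([gx,gy,gz])+Rt[:,2]*(.019-b/1000)
s=observe(); Rc=rot(s['ee_rot']); p=np.array(s['position'])
print('pos',p,'clock',s['clock'],'w',s['width'],'gf',s['gripper_force'],'F',np.array(s['force']),'j',np.array(s['joints']))
print('target',T,'| shift rows in current axes',Rc.T@(T-p)/.02,'in target axes',Rt.T@(T-p)/.02,'| turn rows',R.from_matrix(Rc.T@Rt).as_rotvec(degrees=True)/4)
E
M="python3 -m handwheel"
$M '[[0,0,0,0,0,-1],[0,0,0,0,0,-1],[0,0,0,0,0,-1],[0,0,0,0,0,-1],[0,0,0,0,0,-1],[0,0,0,0,0,-1],[0,0,0,0,0,-1],[0,0,0,0,0,-1]]' 1 >/dev/null
$M '[[0,0,0,0,0,-1],[0,0,0,0,0,-1],[0,0,0,0,0,-1],[0,0,0,0,0,-1],[0,0,0,0,0,-1],[0,0,0,0,0,-1],[0,0,0,0,0,-1],[0,0,0,0,0,-1]]'
python3 go.py 0.477 -0.2385 0.0705 36 100
```

```text
clock: 3.43
position: [0.2153, -0.5868, 0.2268]
ee_rot: [2.328, 2.109, -0.0]
force: [0.7, -0.0, 0.3]
width: 1.0
gripper_force: 0.0
pos [ 0.215 -0.587  0.227] clock 3.4333 w 1.0002459517135276 gf 0.0 F [ 0.694 -0.035  0.326] j [ 1.286  0.449 -0.224  1.557  0.106  1.147  0.942]
target [ 0.477 -0.286  0.136] | shift rows in current axes [16.251 11.541  4.533] in target axes [ 9.497 13.085 12.507] | turn rows [ 0.444  8.995 -1.367]
```

```bash
M="python3 -m handwheel"
$M '[[0,0,0,0,0,-1],[0,0,0,0,0,-0.4],[1,0.8,0,0,0,0],[1,0.8,0,0,0,0],[1,0.8,0,0,0,0],[1,0.8,0,0,0,0],[1,0.8,0,0,0,0],[1,0.8,0,0,0,0]]' >/dev/null
$M '[[1,0.9,0,0,0,0],[1,0.9,0,0,0,0],[1,0.9,0,0,0,0],[1,0.9,0,0,0,0],[1,0.9,0,0,0,0],[1,0.9,0,0,0,0],[0,0,0,0,0,0]]' 
$M '[[0,0,0,0,1,0],[0,0,0,0,1,0],[0,0,0,0,1,0],[0,0,0,0,1,0],[0,0,0,0,1,0],[0,0,0,0,1,0],[0,0,0,0,1,0],[0,0,0,0,1,0]]' >/dev/null
python3 go.py 0.477 -0.2385 0.0705 36 100
```

```text
clock: 4.68
position: [0.4247, -0.3424, 0.2272]
ee_rot: [2.218, 2.224, 0.005]
force: [0.6, -0.1, 0.7]
width: 0.998
gripper_force: 0.0
pos [ 0.42  -0.348  0.227] clock 5.35 w 0.9980652742317718 gf 0.0 F [ 0.523 -0.65  -0.182] j [ 1.084  0.619 -0.405  1.443 -0.19   1.495  0.75 ]
target [ 0.477 -0.286  0.136] | shift rows in current axes [0.222 2.814 5.516] in target axes [-0.158  2.833  5.508] | turn rows [ 0.05   0.963 -0.05 ]
```

```bash
M="python3 -m handwheel"
$M '[[0,0.7,0.7,0,0.96,0],[0,0.7,0.9,0,0,0],[0,0.7,0.9,0,0,0],[0,0.7,1,0,0,0],[-0.15,0,1,0,0,0],[0,0,1,0,0,0],[0,0,0,0,0,0]]' >/dev/null
python3 go.py 0.477 -0.2385 0.0705 36 0
```

```text
pos [ 0.475 -0.284  0.133] clock 5.9333 w 1.0027084687158476 gf 0.0 F [-1.097  1.009  0.351] j [ 0.994  0.738 -0.427  1.528 -0.227  1.314  0.712]
target [ 0.477 -0.227  0.055] | shift rows in current axes [-0.004  0.09   4.793] in target axes [0.002 0.08  4.793] | turn rows [-0.028 -0.018 -0.049]
```

```bash
M="python3 -m handwheel"
$M '[[0,0.08,0.8,0,0,0],[0,0,1,0,0,0],[0,0,1,0,0,0],[0,0,1,0,0,0],[0,0,1,0,0,0],[0,0,0,0,0,0],[0,0,0,0,0,0]]' 
python3 - <<'E'
from h import *
c=get_image('wrist'); cv2.imwrite('pics/w1.png',c['image'][:,:,::-1])
E
$M '[[0,0,0,0,0,0],[0,0,0,0,0,0],[0,0,0,0,0,0],[0,0,0,0,0,0],[0,0,0,0,0,0],[0,0,0,0,0,0],[0,0,0,0,0,0],[0,0,0,0,0,0]]' 0.4 15
```

```text
clock: 6.52
position: [0.4784, -0.231, 0.0579]
ee_rot: [-1.867, -1.859, -0.604]
force: [-0.5, -1.0, 1.1]
width: 0.998
gripper_force: 0.0
clock: 7.23
position: [0.4783, -0.2305, 0.0575]
ee_rot: [-1.868, -1.859, -0.604]
force: [-0.5, -0.6, 1.0]
width: 0.569
gripper_force: 15.0
```

View pics/w1.png

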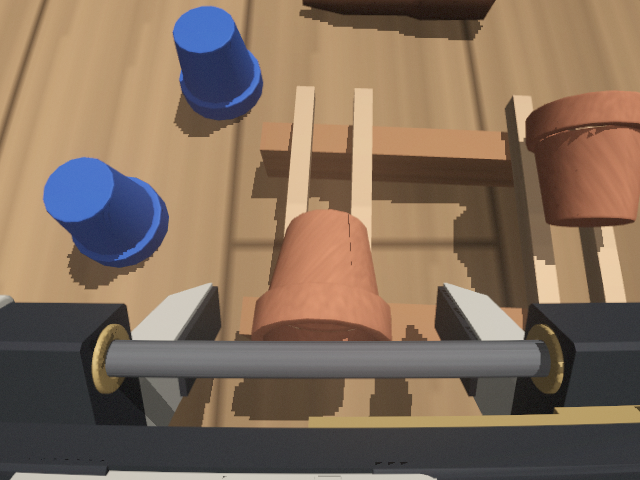

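The wrist view shows the near terracotta pot's rim band at (322,315), centred between the pads. The fingers have closed on it at 15 N. Next I'll lift it and turn it upright.

```bash
M="python3 -m handwheel"
$M '[[0.3,0,-0.4,0,0,0],[0.59,0,-0.81,0,0,0],[0.59,0,-0.81,0,0,0],[0.59,0,-0.81,0,0,0],[0.59,0,-0.81,0,0,0],[0.59,0,-0.81,0,0,0],[0.59,0,-0.81,0,0,0],[0,0,0,0,-0.5,0]]'
$M '[[0,0,0,0,-1,0],[0,0,0,0,-1,0],[0,0,0,0,-1,0],[0,0,0,0,-1,0],[0,0,0,0,-1,0],[0,0,0,0,-1,0],[0,0,0,0,-1,0],[0,0,0,0,-1,0]]'
$M '[[0.5,0,0,0,-0.5,0],[1,0,0,0,0,0],[1,0,0,0,0,0],[1,0,0,0,0,0],[1,0,0,0,0,0],[1,0,0,0,0,0],[1,0,0,0,0,0],[1,0,0,0,0,0]]' >/dev/null
$M '[[1,0,0,0,0,0],[1,-0.5,0,0,0,0],[1,-0.5,0,0,0,0],[1,-0.5,0,0,0,0],[1,-0.5,0,0,0,0],[0,0,0,0,-1,0],[0,0,0,0,-1,0],[0,0,0,0,-1,0]]' 
python3 go.py 0.430 0.196 0.15 -39 4
```

```text
clock: 7.9
position: [0.4796, -0.2313, 0.1908]
ee_rot: [-1.894, -1.883, -0.577]
force: [0.1, -0.4, -0.7]
width: 0.577
gripper_force: 15.0
clock: 8.57
position: [0.4786, -0.2294, 0.1882]
ee_rot: [-2.212, -2.204, -0.033]
force: [0.5, -0.5, -1.9]
width: 0.569
gripper_force: 15.0
clock: 9.9
position: [0.4396, 0.0205, 0.188]
ee_rot: [2.111, 2.102, -0.226]
force: [-0.6, 0.3, -1.0]
width: 0.571
gripper_force: 15.0
pos [0.44  0.02  0.188] clock 9.9 w 0.5712975853936104 gf 14.99809761531651 F [-0.554  0.307 -1.024] j [ 0.053  0.245 -0.468  2.014  0.363  1.025 -0.62 ]
target [0.43  0.187 0.138] | shift rows in current axes [ 8.641 -0.518  0.644] in target axes [ 8.015 -0.48  -3.298] | turn rows [ 0.015 -6.658 -0.067]
```

```bash
M="python3 -m handwheel"
$M '[[0,0,0,0,-1,0],[0,0,0,0,-1,0],[0,0,0,0,-1,0],[0,0,0,0,-1,0],[0,0,0,0,-1,0],[0,0,0,0,-1,0],[0,0,0,0,-0.66,0],[0,0,0,0,0,0]]' >/dev/null
$M '[[0.8,-0.1,-0.6,0,0,0],[0.9,-0.1,-0.6,0,0,0],[0.9,-0.1,-0.6,0,0,0],[0.9,-0.1,-0.6,0,0,0],[0.9,-0.1,-0.6,0,0,0],[0.9,0,-0.3,0,0,0],[0.9,0,0,0,0,0],[0.5,0,0,0,0,0]]' 
$M '[[0,0,0,0,0,0],[0,0,0,0,0,0]]' >/dev/null
python3 go.py 0.430 0.196 0.15 -39 4
python3 - <<'E'
from fit import *
cs=[]
for n in('scene','top'):
    c=get_image(n); s=observe(); P=rot(s['ee_rot']); g=np.array(s['position'])-P[:,2]*.015
    # pot axis in tool frame nominal: up at tilt -39
    ax=P@R.from_euler('y',39,degrees=True).apply([0,0,-1]); print('axis',ax)
    u,v=proj(c,g)[0].astype(int); x,y=u-50,v-50
    big=cv2.resize(c['image'][y:y+100,x:x+100,::-1],(390,390),interpolation=cv2.INTER_CUBIC)
    Q=R.align_vectors([ax],[[0,0,1]])[0].apply(POT-[0,0,.045])+g
    q=(proj(c,Q)-[x,y])*3.9
    for i in range(3): cv2.polylines(big,[q[40*i:40*i+40].astype(np.int32)],True,(0,255,0),1)
    cs.append(big)
cv2.imwrite('pics/hold1.png',np.hstack(cs))
E
```

```text
clock: 11.23
position: [0.4301, 0.1678, 0.1541]
ee_rot: [1.835, 1.83, -0.643]
force: [-0.4, 0.5, -1.4]
width: 0.569
gripper_force: 15.0
pos [0.43  0.165 0.155] clock 11.4 w 0.57231993887911 gf 14.999699865438743 F [ 0.44  -0.727 -1.254] j [-0.514  0.588 -0.462  1.803  0.603  1.467 -1.26 ]
target [0.43  0.187 0.138] | shift rows in current axes [ 1.34  -0.013 -0.015] in target axes [ 1.34  -0.009 -0.02 ] | turn rows [-0.045 -0.048 -0.045]
axis [-0.0001 -0.0031  1.    ]
axis [-0.0005 -0.0032  1.    ]
```

View pics/hold1.png

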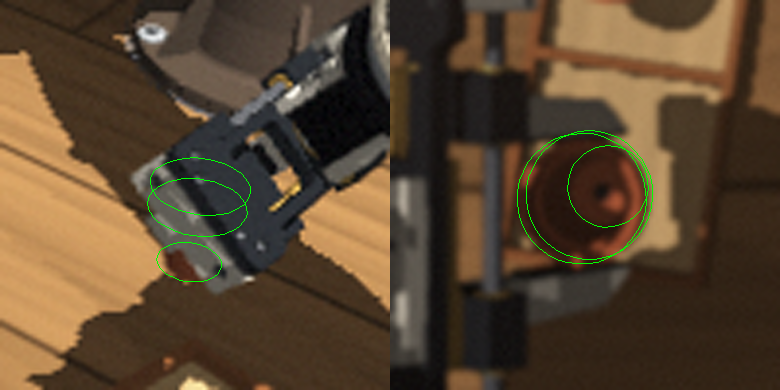

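The held pot is upright in the top view: rim at (590,197) in the crop and foot hole at (603,190), which agrees with the projection to about 2 mm. Next I'll lower it into the near cell.

```bash
M="python3 -m handwheel"
$M '[[0.7,-0.1,0,0,0,0],[0.65,-0.1,0,0,0,0],[0.63,0,0.78,0,0,0],[0.63,0,0.78,0,0,0],[0.63,0,0.78,0,0,0],[0.5,0,0.6,0,0,0],[0,0,0,0,0,0],[0,0,0,0,0,0]]' 
python3 go.py 0.426 0.196 0.051 -39 4
```

```text
clock: 12.17
position: [0.4258, 0.1877, 0.0616]
ee_rot: [1.833, 1.827, -0.649]
force: [1.0, -0.4, -0.7]
width: 0.574
gripper_force: 15.0
pos [0.426 0.188 0.062] clock 12.1667 w 0.5741845235305141 gf 14.999795679323142 F [ 1.002 -0.373 -0.684] j [-0.567  0.736 -0.441  1.823  0.653  1.349 -1.382]
target [0.426 0.187 0.039] | shift rows in current axes [0.651 0.012 0.902] in target axes [0.653 0.01  0.901] | turn rows [-0.052 -0.032 -0.029]
```

```bash
M="python3 -m handwheel"
$M '[[0.2,0,0.25,0,0,0],[0.15,0,0.18,0,0,0],[0.1,0,0.13,0,0,0],[0.06,0,0.08,0,0,0],[0,0,0,0,0,0],[0,0,0,0,0,0]]' 
for i in 1; do $M '[[0.03,0,0.04,0,0,0],[0.03,0,0.04,0,0,0],[0,0,0,0,0,0]]'; $M '[[0.03,0,0.04,0,0,0],[0.03,0,0.04,0,0,0],[0,0,0,0,0,0]]'; done
```

```text
clock: 12.67
position: [0.4264, 0.1875, 0.0459]
ee_rot: [1.835, 1.827, -0.646]
force: [0.7, 0.0, -1.1]
width: 0.571
gripper_force: 15.0
clock: 12.92
position: [0.4263, 0.1875, 0.0437]
ee_rot: [1.835, 1.827, -0.646]
force: [0.1, 0.0, -1.2]
width: 0.573
gripper_force: 15.0
clock: 13.17
position: [0.4262, 0.1873, 0.0416]
ee_rot: [1.835, 1.827, -0.646]
force: [0.7, 0.7, -0.4]
width: 0.571
gripper_force: 15.0
```

Expected contact is at TCP z of about 0.039. I'll keep going in 1 mm steps.

```bash
M="python3 -m handwheel"
$M '[[0.03,0,0.04,0,0,0],[0,0,0,0,0,0]]' | grep -E 'pos|force'; $M '[[0.03,0,0.04,0,0,0],[0,0,0,0,0,0]]'| grep -E 'pos|force'; $M '[[0.03,0,0.04,0,0,0],[0,0,0,0,0,0]]'| grep -E 'pos|force'
```

```text
position: [0.4263, 0.1874, 0.0406]
force: [0.0, 0.1, -1.3]
gripper_force: 15.0
position: [0.4263, 0.1873, 0.0396]
force: [1.0, 0.3, -1.2]
gripper_force: 15.0
position: [0.4263, 0.1873, 0.0386]
force: [-0.4, -0.4, 0.4]
gripper_force: 15.0
```

```bash
M="python3 -m handwheel"
$M '[[0.015,0,0.02,0,0,0],[0,0,0,0,0,0],[0,0,0,0,0,0]]' | grep -E 'pos|force'; $M '[[0.015,0,0.02,0,0,0],[0,0,0,0,0,0],[0,0,0,0,0,0]]'| grep -E 'pos|force'
```

```text
position: [0.4263, 0.1873, 0.0382]
force: [0.2, 1.0, -1.1]
gripper_force: 15.0
position: [0.4263, 0.1873, 0.0381]
force: [-1.6, 1.1, 5.3]
gripper_force: 15.0
```

```bash
M="python3 -m handwheel"
$M '[[0,0,0,0,0,0],[0,0,0,0,0,0]]' - 4 | grep -E 'pos|force'
$M '[[0,0,0,0,0,0],[0,0,0,0,0,0],[0,0,0,0,0,0],[0,0,0,0,0,0],[0,0,0,0,0,0]]' 0.75 | grep -E 'pos|force|width'
$M '[[0,0,-0.4,0,0,0],[0,0,-0.8,0,0,0],[0,0,-1,0,0,0],[0,0,-1,0,0,0],[0,0,-1,0,0,0],[0,0,-1,0,0,0],[0,0,-1,0,0,0],[0,0,0,0,0,0]]' 1 
python3 - <<'E'
from fit import *
cs=[]
for n in('scene','top'):
    c=get_image(n); u,v=proj(c,[.45,.19,.03])[0].astype(int); x,y=u-60,v-60
    cs.append(cv2.resize(c['image'][y:y+120,x:x+120,::-1],(390,390),interpolation=cv2.INTER_CUBIC))
    for r in place_of('pot_a',n):
        q=np.array(r['point'])*[640,480]
        if np.hypot(*(q-[u,v]))<25: print(n,r['score'],onz(c,*q,.006))
cv2.imwrite('pics/placed1.png',np.hstack(cs))
E
python3 go.py 0.600 -0.148 0.0705 -36 100
```

```text
position: [0.4261, 0.1873, 0.0379]
force: [-2.1, 0.4, 3.4]
gripper_force: 4.0
position: [0.4264, 0.1873, 0.0376]
force: [-0.1, -0.1, 0.4]
width: 0.751
gripper_force: 0.0
clock: 15.42
position: [0.4267, 0.269, 0.137]
ee_rot: [1.836, 1.831, -0.639]
force: [0.1, 0.7, 0.3]
width: 0.999
gripper_force: 0.0
scene 0.78 [0.4295 0.195  0.006 ]
top 0.63 [0.4268 0.1965 0.006 ]
top 0.28 [0.4259 0.1992 0.006 ]
pos [0.427 0.264 0.134] clock 15.6167 w 0.9974448958168668 gf 0.0 F [ 0.626  0.675 -0.122] j [-0.645  0.707 -0.465  1.635  0.575  1.546 -1.332]
target [ 0.6   -0.1    0.136] | shift rows in current axes [-14.226   8.759  11.328] in target axes [-14.806   8.674  10.628] | turn rows [-0.046  0.718 -0.049]
```

View pics/placed1.png

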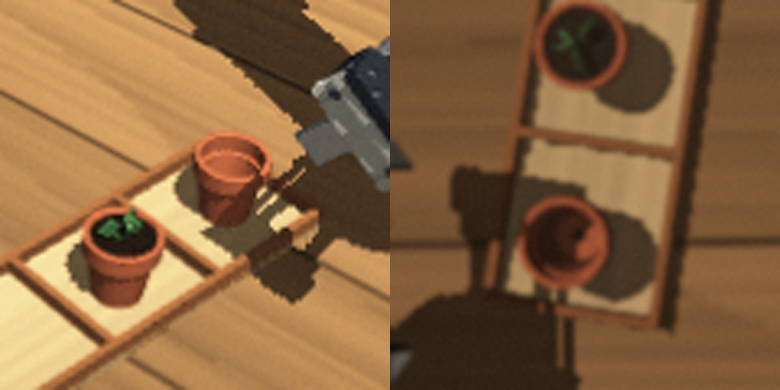

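The near pot stands upright in its cell, with its mouth at about (233,155) in the scene crop and (562,242) in the top crop. The planted pot hasn't moved. Next is the far pot.

```bash
M="python3 -m handwheel"
$M '[[-0.63,0,-0.78,0,0,0],[-0.63,0,-0.78,0,0,0],[-0.63,0,-0.78,0,0,0],[-0.63,0,-0.78,0,0,0],[-0.63,0,-0.78,0,0.72,0],[-0.78,0.5,0.63,0,0,0],[-0.78,0.5,0.63,0,0,0],[-0.78,0.5,0.63,0,0,0]]' 1 >/dev/null
$M '[[-0.78,0.5,0.63,0,0,0],[-0.78,0.5,0.63,0,0,0],[-0.78,0.5,0.63,0,0,0],[-0.78,0.5,0.63,0,0,0],[-0.78,0.5,0.63,0,0,0],[-0.78,0.5,0.63,0,0,0],[-0.78,0.5,0.63,0,0,0],[-0.78,0.5,0.63,0,0,0]]' >/dev/null
$M '[[-0.78,0.5,0.63,0,0,0],[-0.78,0.5,0.63,0,0,0],[-0.78,0.5,0.63,0,0,0],[-0.78,0.5,0.63,0,0,0],[-0.78,0.5,0.63,0,0,0],[-0.78,0.5,0.63,0,0,0],[0,0,0,0,0,0]]' >/dev/null
python3 go.py 0.600 -0.148 0.0705 -36 100
```

```text
pos [ 0.595 -0.083  0.216] clock 17.5333 w 1.00469360871429 gf 0.0 F [ 0.54  -1.181  0.036] j [-0.075  0.518 -0.341  1.679  0.76   1.354 -0.728]
target [ 0.6   -0.1    0.136] | shift rows in current axes [1.662 0.27  3.74 ] in target axes [1.65  0.254 3.747] | turn rows [-0.115  0.04  -0.119]
```

```bash
M="python3 -m handwheel"
$M '[[0.4,0.07,0.9,-0.11,0.04,-0.12],[0.4,0.07,0.9,0,0,0],[0.4,0.06,0.9,0,0,0],[0.43,0.06,1,0,0,0],[0,0,0,0,0,0],[0,0,0,0,0,0]]' >/dev/null
python3 go.py 0.600 -0.148 0.0705 -36 0
```

```text
pos [ 0.599 -0.094  0.137] clock 18.0333 w 0.9999026451194742 gf 0.0 F [-0.575  0.636  0.261] j [-0.068  0.606 -0.325  1.753  0.826  1.221 -0.816]
target [ 0.6   -0.159  0.055] | shift rows in current axes [-0.259  0.032  5.211] in target axes [-0.242  0.042  5.212] | turn rows [ 0.024 -0.045  0.092]
```

```bash
M="python3 -m handwheel"
$M '[[-0.25,0.04,0.4,0,0,0.09],[0,0,1,0,0,0],[0,0,1,0,0,0],[0,0,1,0,0,0],[0,0,1,0,0,0],[0,0,0.8,0,0,0],[0,0,0,0,0,0],[0,0,0,0,0,0]]' 
python3 - <<'E'
from h import *
c=get_image('wrist'); cv2.imwrite('pics/w2.png',c['image'][:,:,::-1])
E
$M '[[0,0,0,0,0,0],[0,0,0,0,0,0],[0,0,0,0,0,0],[0,0,0,0,0,0],[0,0,0,0,0,0],[0,0,0,0,0,0],[0,0,0,0,0,0],[0,0,0,0,0,0]]' 0.4 15
python3 go.py 0.600 -0.148 0.0705 -36 0
```

```text
clock: 18.7
position: [0.6018, -0.1585, 0.0566]
ee_rot: [1.863, 1.861, -0.596]
force: [0.1, 0.3, 0.2]
width: 0.998
gripper_force: 0.0
clock: 19.42
position: [0.6018, -0.158, 0.0562]
ee_rot: [1.862, 1.862, -0.596]
force: [-1.0, 0.7, 1.6]
width: 0.572
gripper_force: 15.0
pos [ 0.602 -0.158  0.056] clock 19.4167 w 0.5720699958702516 gf 14.998473419647098 F [-0.982  0.722  1.603] j [-0.002  0.701 -0.269  1.822  0.943  1.054 -0.886]
target [ 0.6   -0.159  0.055] | shift rows in current axes [-0.017 -0.088  0.08 ] in target axes [-0.016 -0.088  0.081] | turn rows [ 0.071 -0.06  -0.02 ]
```

View pics/w2.png

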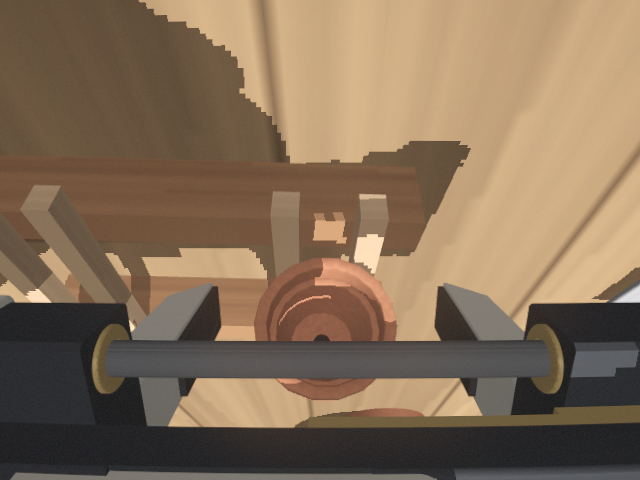

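The wrist view shows the terracotta far pot, mouth towards the gripper at (325,328), centred between the pads, and it's now gripped. Next I'll lift it, turn it and carry it over.

```bash
M="python3 -m handwheel"
$M '[[-0.3,0,-0.4,0,0,0],[-0.59,0,-0.81,0,0,0],[-0.59,0,-0.81,0,0,0],[-0.59,0,-0.81,0,0,0],[-0.59,0,-0.81,0,0,0],[-0.59,0,-0.81,0,0,0],[-0.59,0,-0.81,0,0,0],[0,0,0,0,0.5,0]]'
$M '[[0,0,0,0,1,0],[0,0,0,0,1,0],[0,0,0,0,1,0],[0,0,0,0,1,0],[0,0,0,0,1,0],[0,0,0,0,1,0],[0,0,0,0,1,0],[0,0,0,0,1,0]]' >/dev/null
$M '[[0.5,0,0,0,0.5,0],[1,0,0,0,0,0],[1,0,0,0,0,0],[1,0,0,0,0,0],[1,0,0,0,0,0],[1,0,0,0,0,0],[1,0.3,0,0,0,0],[1,0.3,0,0,0,0]]' >/dev/null
$M '[[1,0.3,0,0,0,0],[1,0.3,0,0,0,0],[1,0.3,0,0,0,0],[1,0.3,0,0,0,0],[0,0,0,0,1,0],[0,0,0,0,1,0],[0,0,0,0,1,0],[0,0,0,0,1,0]]' 
python3 go.py 0.635 0.163 0.16 39 1.6
```

```text
clock: 20.08
position: [0.6027, -0.1572, 0.1903]
ee_rot: [1.881, 1.884, -0.561]
force: [0.9, 0.6, -0.5]
width: 0.572
gripper_force: 15.0
clock: 22.08
position: [0.637, 0.0714, 0.1883]
ee_rot: [-2.066, -2.075, -0.305]
force: [-0.0, 0.3, -1.2]
width: 0.571
gripper_force: 15.0
pos [0.637 0.071 0.188] clock 22.0833 w 0.5707933487422302 gf 14.999777081508228 F [-0.014  0.264 -1.169] j [ 0.394  0.588 -0.662  1.569  0.079  1.033 -0.206]
target [0.635 0.174 0.146] | shift rows in current axes [ 4.329 -0.096  3.454] in target axes [ 2.668 -0.099  4.853] | turn rows [0.064 5.653 0.086]
```

```bash
M="python3 -m handwheel"
$M '[[0,0,0,0.06,1,0.09],[0,0,0,0,1,0],[0,0,0,0,1,0],[0,0,0,0,1,0],[0,0,0,0,1,0],[0,0,0,0,0.65,0],[0,0,0,0,0,0]]' >/dev/null
$M '[[0.5,0,0.9,0,0,0],[0.5,0,1,0,0,0],[0.5,-0.05,1,0,0,0],[0.6,-0.05,1,0,0,0],[0.5,0,0.9,0,0,0],[0,0,0,0,0,0],[0,0,0,0,0,0]]' >/dev/null
python3 go.py 0.635 0.163 0.16 39 1.6
python3 - <<'E'
from fit import *
cs=[]
for n in('scene','top'):
    c=get_image(n); s=observe(); P=rot(s['ee_rot']); g=np.array(s['position'])-P[:,2]*.0174
    ax=P@R.from_euler('y',-39,degrees=True).apply([0,0,-1]); print('axis',ax)
    u,v=proj(c,g)[0].astype(int); x,y=u-50,v-50
    big=cv2.resize(c['image'][y:y+100,x:x+100,::-1],(390,390),interpolation=cv2.INTER_CUBIC)
    Q=R.align_vectors([ax],[[0,0,1]])[0].apply(POT-[0,0,.045])+g
    q=(proj(c,Q)-[x,y])*3.9
    for i in range(3): cv2.polylines(big,[q[40*i:40*i+40].astype(np.int32)],True,(0,255,0),1)
    cs.append(big)
cv2.imwrite('pics/hold2.png',np.hstack(cs))
E
```

```text
pos [0.634 0.174 0.146] clock 23.25 w 0.5732599682020075 gf 14.998268930251015 F [ 0.123 -0.016 -0.713] j [ 0.526  0.777 -0.836  1.657 -0.171  0.821 -0.004]
target [0.635 0.174 0.146] | shift rows in current axes [ 0.021  0.047 -0.03 ] in target axes [ 0.021  0.047 -0.029] | turn rows [-0.016  0.054  0.013]
axis [-0.0002  0.0042  1.    ]
axis [-0.0004  0.0043  1.    ]
```

View pics/hold2.png

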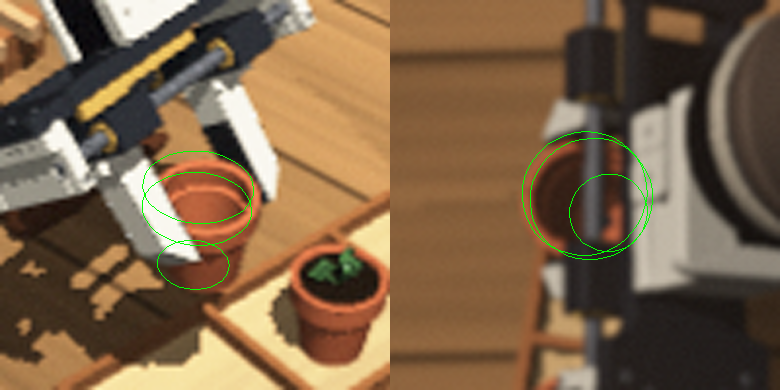

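The scene crop shows the pot upright in the grip with its mouth at (207,190), the planted pot clear of the fingers, and the far cell beneath. The top crop agrees with the projection. Next I'll lower it.

```bash
M="python3 -m handwheel"
$M '[[-0.63,0.1,0.78,0,0,0],[-0.63,0.1,0.78,0,0,0],[-0.63,0.08,0.78,0,0,0],[-0.6,0,0.75,0,0,0],[-0.3,0,0.37,0,0,0],[0,0,0,0,0,0],[0,0,0,0,0,0]]' 
$M '[[-0.13,0,0.16,0,0,0],[-0.08,0,0.1,0,0,0],[-0.05,0,0.06,0,0,0],[0,0,0,0,0,0],[0,0,0,0,0,0]]' 
python3 go.py 0.640 0.163 0.051 39 1.6
```

```text
clock: 23.93
position: [0.6409, 0.1713, 0.0566]
ee_rot: [-1.834, -1.826, -0.645]
force: [0.0, 0.2, -0.6]
width: 0.574
gripper_force: 15.0
clock: 24.35
position: [0.6406, 0.1718, 0.0482]
ee_rot: [-1.833, -1.827, -0.645]
force: [-0.4, -0.2, -0.4]
width: 0.576
gripper_force: 15.0
pos [0.641 0.172 0.048] clock 24.35 w 0.5755476720267902 gf 14.9983974709005 F [-0.383 -0.171 -0.351] j [ 0.5    0.912 -0.791  1.69  -0.127  0.683  0.05 ]
target [0.64  0.174 0.037] | shift rows in current axes [-0.251 -0.032  0.486] in target axes [-0.253 -0.032  0.485] | turn rows [ 0.018  0.041 -0.038]
```

```bash
M="python3 -m handwheel"
$M '[[-0.06,0,0.08,0,0,0],[-0.03,0,0.04,0,0,0],[-0.03,0,0.04,0,0,0],[0,0,0,0,0,0]]' | grep -E 'pos|force'
$M '[[-0.03,0,0.04,0,0,0],[-0.03,0,0.04,0,0,0],[0,0,0,0,0,0]]' | grep -E 'pos|force'
$M '[[-0.03,0,0.04,0,0,0],[0,0,0,0,0,0]]' | grep -E 'pos|force'
```

```text
position: [0.6404, 0.1719, 0.0437]
force: [0.0, 1.0, -0.7]
gripper_force: 15.0
position: [0.6404, 0.172, 0.0417]
force: [-0.4, -0.3, -0.3]
gripper_force: 15.0
position: [0.6406, 0.1722, 0.0412]
force: [0.4, -1.0, 1.3]
gripper_force: 15.0
```

```bash
M="python3 -m handwheel"
$M '[[-0.03,0,0.04,0,0,0],[0,0,0,0,0,0]]' | grep -E 'pos|force'
$M '[[-0.015,0,0.02,0,0,0],[0,0,0,0,0,0],[0,0,0,0,0,0]]' | grep -E 'pos|force'
```

```text
position: [0.6406, 0.1727, 0.041]
force: [-2.8, -2.2, 6.8]
gripper_force: 15.0
position: [0.6405, 0.1729, 0.0409]
force: [-3.8, -2.3, 10.1]
gripper_force: 15.0
```

```bash
M="python3 -m handwheel"
$M '[[0,0,0,0,0,0],[0,0,0,0,0,0]]' - 4 | grep -E 'pos|force'
$M '[[0,0,0,0,0,0],[0,0,0,0,0,0],[0,0,0,0,0,0],[0,0,0,0,0,0],[0,0,0,0,0,0]]' 0.72 | grep -E 'pos|force|width'
$M '[[0,0,-0.4,0,0,0],[0,0,-0.8,0,0,0],[0,0,-1,0,0,0],[0,0,-1,0,0,0],[0,0,-1,0,0,0],[0,0,-1,0,0,0],[0,0,-1,0,0,0],[0,0,-1,0,0,0]]'
$M '[[0,0,-1,0,0,0],[0,0,-1,0,0,0],[0.6,0,-0.8,0,0,0],[0.6,0,-0.8,0,0,0],[0,0,0,0,0,0],[0,0,0,0,0,0]]' 
python3 - <<'E'
from fit import *
cs=[]
for n in('scene','top'):
    c=get_image(n); u,v=proj(c,[.53,.18,.03])[0].astype(int); x,y=u-85,v-85
    cs.append(cv2.resize(c['image'][y:y+170,x:x+170,::-1],(390,390),interpolation=cv2.INTER_CUBIC))
    for l in('pot_a','seedling_pot'):
      for r in place_of(l,n):
        q=np.array(r['point'])*[640,480]
        if r['score']>.4:print(n,l,round(r['score'],2),onz(c,*q,.006))
cv2.imwrite('pics/placed2.png',np.hstack(cs))
E
```

```text
position: [0.6399, 0.1727, 0.0401]
force: [-2.9, -0.4, 4.6]
gripper_force: 4.0
position: [0.6406, 0.172, 0.0393]
force: [-0.2, -0.5, -0.4]
width: 0.717
gripper_force: 0.0
clock: 26.77
position: [0.6403, 0.0807, 0.1528]
ee_rot: [-1.833, -1.827, -0.645]
force: [-0.2, 0.1, -1.5]
width: 0.721
gripper_force: 0.0
clock: 27.27
position: [0.6409, 0.055, 0.2242]
ee_rot: [-1.834, -1.829, -0.647]
force: [0.8, -0.2, -0.6]
width: 0.721
gripper_force: 0.0
scene pot_a 0.94 [0.6356 0.1617 0.006 ]
scene pot_a 0.76 [ 0.2762 -0.3236  0.006 ]
scene pot_a 0.72 [ 0.3533 -0.1124  0.006 ]
scene pot_a 0.67 [0.4197 0.196  0.006 ]
scene pot_a 0.45 [ 0.31   -0.2123  0.006 ]
scene seedling_pot 0.59 [0.5367 0.1901 0.006 ]
top pot_a 0.96 [ 0.3497 -0.1852  0.006 ]
top pot_a 0.95 [ 0.3355 -0.2699  0.006 ]
top pot_a 0.91 [0.425  0.1901 0.006 ]
top pot_a 0.73 [0.6387 0.1578 0.006 ]
top seedling_pot 0.81 [0.5427 0.1871 0.006 ]
```

View pics/placed2.png

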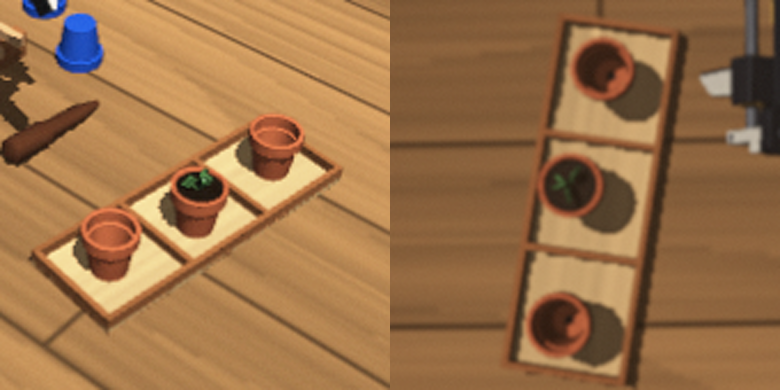

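Both terracotta pots stand mouth up in the end cells: scene crop (110,245) and (275,145), top crop (603,68) and (560,325). The planted pot and dibber haven't moved, and the gripper is clear of everything.

```bash
python3 -c "from cell import *; print(sign_off())"
```

```text
the job is handed in; nothing more can be done
None
```

Both terracotta pots now stand mouth up in the two end cells of the tray, lowered until they touched the floor before release, and the job was handed in at about 27 s on the robot's clock.

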